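# Isolate the bench outlet and prove it dead with the tester pen

## Task

Turn the red isolator handle on the bench supply console fully to OFF, then draw the yellow voltage tester up out of the tool block, tip it over from upright and hold it up to the console's sloping receptacle: square to the face, tip close over the middle of the round white face without touching or pressing on it. Finish while still holding the tester there with the isolator off; leave the other tools and things on the bench where they are.

Things in the scene. Friction and masses are not known exactly. Their poses are not given: they have to be found in the camera images.
- console: Grey steel bench supply console, fixed, 220 wide (its y), 210 deep (its x), 120 high. It stands turned, facing mostly to the robot's right. Origin on the bench under it; its x axis runs front to back. The front slopes at 45 deg from x=-110,z=30 up to x=-20,z=120 and carries the receptacle; the flat top behind carries the isolator on a 66x66x10 yellow plate centred at x=35,y=0 (plate top z=130).
- isolator (a joint): Rotary isolator, rad: 0 = ON (bar along the console's x, white pointer end to the back, at the green dot), 1.571 = OFF (bar along the console's y, pointer end to +y, its left, at the red dot). ON to OFF: a quarter turn counter-clockwise from above. Snap action: a spring of up to 0.12 N m resists the first half, then carries it to the stop. Starts ON.
- isolator_grip (a point): On the vertical turning axis of the red isolator handle, 24.5 above the yellow plate: the height to pinch it at. The handle is an upright bar 60 long, 14 thick, its top 12 above this point, on a 48 diameter disc 6 thick lying on the plate. The point turns with it: its x axis runs along the bar to the pointer end.
- outlet_face (a point): Middle of the round white receptacle face (35 diameter, two black slots and a round hole, 3 proud of a 70x114 steel cover plate) in the middle of the console's slope, 79 above the bench. Its z axis points straight out of the face, up and to the console's front at 45 deg; its y axis is the console's y.
- tester: Pen-type voltage tester, loose, 150 long, about 60 g: white tip 10 diameter (0 to 14 from the end), black cone, yellow barrel 19 diameter (30 to 125), yellow cap above a red ring. Origin at the centre of the tip's end; z axis along the pen from tip to cap. Starts upright, tip down, in one of the tool block's four holes, cap 85 above the block's top.
- toolblock: Drilled wooden tool block, fixed to the bench, 56 (x) x 200 (y) x 75 high, origin on the bench under its centre. Four holes 20.5 diameter, 65 deep, at y=-75,-25,25,75. They hold the tester, a marker, a screwdriver and a nut driver, in any order.
- marker: Black marker with a red cap, 19 diameter, 135 long, standing in the tool block. Leave in place. Origin at its foot.
- screwdriver: Screwdriver with an orange handle 27 diameter, hanging by its handle in a hole of the tool block, handle top 82 above the block. Leave in place. Origin at the blade's end.
- nutdriver: Nut driver with a blue handle 27 diameter, hanging by its handle in a hole of the tool block, handle top 82 above the block. Leave in place. Origin at the shank's end.
- paint_can: Metal paint can, 106 diameter, 124 high, standing on the bench; origin under it. Leave alone.
- red_tub: Open red plastic tub, 120 diameter, 130 high; origin under it. Leave alone.
- spray_can: Spray can, 66 diameter, 190 high; origin under it. Leave alone.
- tape_measure: Yellow tape measure, 70x34, 62 high; origin under it. Leave alone.
- wood_block: Offcut of wood, 50x110x40 high; origin under it. Leave alone.
- wrench: Steel wrench lying on the bench. Leave alone.
Not all that is in view belongs to the job. What is shaped like the toolblock but purple or turquoise is not meant.

How it is judged:
By the outcome, as a careful person would: the job done as asked, in the order asked, and still so for the second after the job is handed in, while the arm keeps its last pose, push and grip.
It also fails if it takes over 58 s, if anything falls off the work surface, if the arm or the gripper's body presses on something with over 40 N, if the wrist force passes 120 N, or if a joint passes its speed limit or range.

## Robot

A 6-joint arm with a two-finger parallel gripper is mounted at the origin on the work surface. World frame = base frame: x ahead of the robot, y to its left, z up, the work surface at z = 0. Lengths are in m, angles in rad, forces in N, time in s.
With the tool pointing down it reaches from about 0.4 to 0.825 m from the base axis. Payload 7 kg.
Tool frame: the origin (TCP) lies midway between the tips of the shut fingers; the grasp point (between the pads) lies bot.pinch_z behind it (bot.pinch_z is the distance from the TCP to the grasp point, in m); z points along the fingers, y is the line along which they close (so a half turn about z gives the same grasp; the last joint's range is limited). The gripper opens to 85 mm and grips with 20 to 120 N. Pads are 22 mm wide; open, the fingers measure 114 mm over their backs; the gripper's body (76 mm by 85 mm) begins 54 mm behind the grasp point. The pads swing forward as they close: fully open they stand 13 mm farther back than shut.
Start: joints at [1.524, 0.359, 0.012, 0, -1.224, -0.288], TCP at [0.222, 0.637, 0.211] pointing down, gripper open.
Joint ranges: [-3.07, 3.07], [-1.43, 2.12], [-1.02, 1.25], [-3.03, 1.67], [-3.05, -0], [-3.03, 3.03]. Speed limits (rad/s): [2.39, 2.39, 3.01, 3.14, 3.14, 3.14].

## Interface

Orientations are given as a unit quaternion [w, x, y, z].
In Python, from bench import bot, viewer gives the robot as it stands.
- The arm moves only by the tool jog_arm, never from a script. Its argument "commands" is a list of rows, each a list of 3 entries, a list of its own where there are three numbers: the closure in counts, from 0 (fully open) to 255 (shut), then the shift along the world's x, y, z in m, then the turn about the world's z in rad. A call has 1 to 10 rows; each row is the pose to reach, as a shift and turn from the pose commanded when the call began; what a row does not reach only later rows make up. A row lasts 1/12 s, in which the tool goes at most 41.7 mm and 7.16 degrees, less where a joint would pass 70% of its speed; a pose out of reach is approached as far as the arm can. A call with a gripper value outside its range is refused whole. The fingers move at their own pace and stop on an object; "newtons" is the grip in N (left out, the last holds). Time passes only in rows, so rows that repeat a pose let the fingers close. It gives the time, the measured TCP pose, the force, the opening and the grip force at its end, in the units of the state.
- bot.get_state(): the state, without advancing time (a new reading comes with each control period).
- viewer.grab_frame(name): name is "side" or "top" or "wrist"; returns (picture, depth): 384x512x3 uint8, red, green, blue; 384x512 float32, m along the optical axis (not along the pixel's ray), 0 where there is no reading.
- viewer.camera_info(name): a dict with "fx", "fy", "cx", "cy" (pixels), "origin" and "rotation" of the camera in the world. Camera axes: x right, y down, z forward; pixel columns grow to the right and rows downward; lengths in m; the calibration is good to about 2 mm. A picture is of the moment at which its call begins: read the wrist's pose just before it. camera_info takes no time and is no camera call; for the wrist camera it gives the pose at the moment of the call.
- bot.close_job(): hands the job in; it is judged then, once.
The state is a dict: "time_s": time; "q": joint angles; "joint_vel": joint speeds; "effort": joint torques, N m; "tcp_pos": TCP position; "tool_rot": TCP orientation; "wrist_force": force on the tool from outside, world axes, zero at the start; "wrist_torque": the same for the moment, N m; "gripper_width": opening from 0.0 (shut) to 1.0 (fully open); "finger_force": force on a finger pad.
Only numpy, scipy, OpenCV 4.12 (cv2) and the standard library are available. Lean on these libraries where they do the work, as an engineer would, in place of code of your own. Each camera call takes 0.05 s, during which the arm holds its last target. There are 200 camera calls.

## Working session

There is one attempt and no reset: what is moved stays moved. The work goes in short steps, Python scripts to look and compute and a tool call to move; the robot and the scene stay as the last step left them, time stands still between calls to the robot, and variables do not carry over. Pictures are saved under pics/ and viewed, at most 13 in all, crops included, and the job is handed in when it is done.

Besides the shell and the picture viewer there is one more tool, called in YAML: its name, and indented under it one key for each argument. jog_arm: Moves the arm, as the interface text tells. Its arguments: {"type":"object","properties":{"commands":{"type":"array","items":{"type":"array"}},"newtons":{"type":"number"}},"required":["commands"]}

```bash
mkdir -p pics
cat > h.py <<'E'
import numpy as np, cv2
from bench import bot, viewer
def grab(n):
    i=viewer.camera_info(n); p,d=viewer.grab_frame(n); np.savez('pics/'+n+'.npz',p=p,d=d,**{k:np.array(i[k]) for k in i if k in('fx','fy','cx','cy','origin','rotation')}); return p,d,i
def load(n): z=np.load('pics/'+n+'.npz'); return z['p'],z['d'],z
def pts(d,i):
    v,u=np.mgrid[:d.shape[0],:d.shape[1]]
    c=np.stack([(u-i['cx'])/i['fx']*d,(v-i['cy'])/i['fy']*d,d],-1)
    return c@np.array(i['rotation']).T+np.array(i['origin'])
E
python3 - <<'E'
from h import *
s=bot.get_state();print(s,bot.pinch_z)
a=[]
for n in('side','top','wrist'):
    p,d,i=grab(n);print(n,i);a.append(p)
cv2.imwrite('pics/side1.png',cv2.resize(a[0],(800,600),interpolation=2)[...,::-1]);cv2.imwrite('pics/top1.png',cv2.resize(a[1],(800,600),interpolation=2)[...,::-1])
E
```

```text
{'time_s': 0.0, 'q': array([ 1.52408082e+00,  3.59419321e-01,  1.10552275e-02, -3.46494108e-04,
       -1.22408940e+00, -2.88123925e-01]), 'joint_vel': array([ 0.00077618,  0.00017732, -0.00095263,  0.00080833,  0.00054377,
        0.00233044]), 'effort': array([ 6.22651314e-04, -5.83318734e+01,  2.93423474e+01,  6.93655372e+00,
       -5.94907018e-03, -2.94035900e-06]), 'tcp_pos': array([0.22166148, 0.6370223 , 0.20984181]), 'tool_rot': array([ 8.42166775e-04,  9.86007838e-01, -1.66696819e-01, -6.19336732e-05]), 'wrist_force': array([-0.1836604 ,  0.0798634 , -0.34696197]), 'wrist_torque': array([ 0.02611115, -0.02367709,  0.02059475]), 'finger_force': 0.0, 'gripper_width': 1.0043206019646878} 0.0187
side {'fx': 366.9287032162246, 'fy': 366.9287032162246, 'cx': 257.0861621394737, 'cy': 188.1284506710589, 'origin': array([-0.04846901, -0.73421684,  0.77220708]), 'rotation': array([-0.41753705,  0.84943354, -0.28893574,  0.14367189])}
top {'fx': 486.39431553953705, 'fy': 486.39431553953705, 'cx': 264.34516738787613, 'cy': 192.06397967790392, 'origin': array([ 0.16541464, -0.0151415 ,  1.70018376]), 'rotation': array([ 0.07903107, -0.68617895,  0.71876302, -0.07932378])}
wrist {'fx': 291.21861234292555, 'fy': 291.21861234292555, 'cx': 252.190217735372, 'cy': 186.46052020272245, 'origin': array([0.29491431, 0.61093301, 0.37437643]), 'rotation': array([-0.08907068, -0.57272719,  0.80539161,  0.12407389])}
```

View pics/side1.png

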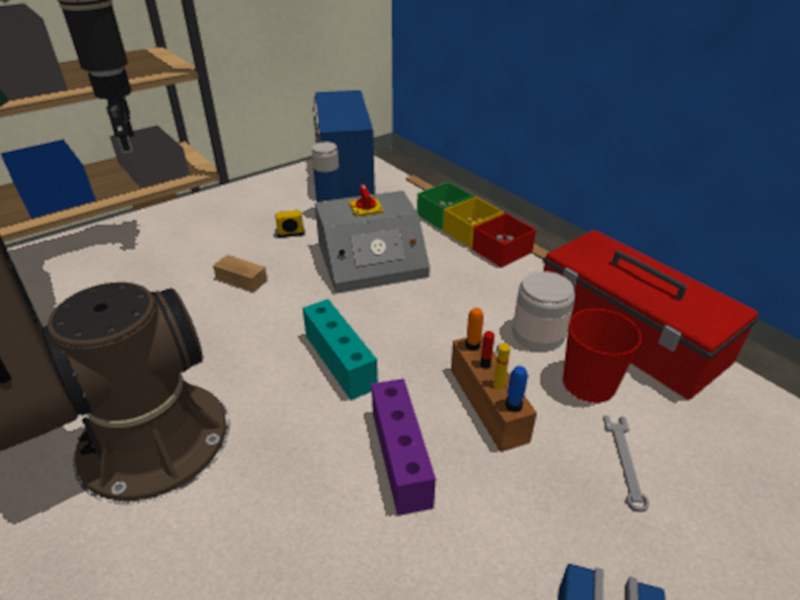

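View pics/top1.png

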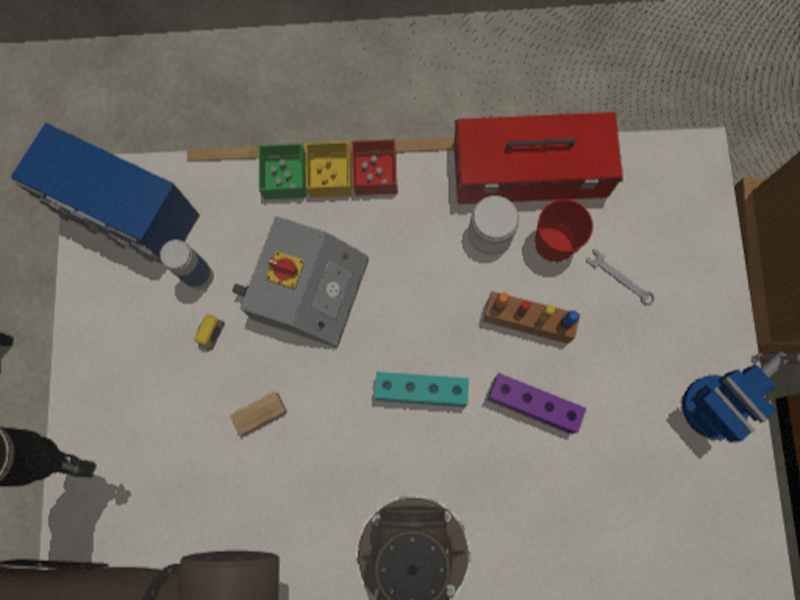

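Side view (800x600): the console is at (370,240) with the red handle at (366,200) and white face at (378,247). The wooden block carries orange (475,325), marker red/black (488,350), yellow tester (502,365) and blue (517,390). Candidates for the tester are the yellow pen (502,365; top view 547,315), marker (488,350) and tape measure (290,222). Candidates for the block are wood, turquoise (340,348) and purple (403,445). I choose the yellow pen in the wooden block.

```bash
cat >> h.py <<'E'
from scipy.spatial.transform import Rotation as R
def Rm(i):
    q=np.array(i['rotation']); return R.from_quat(np.r_[q[1:],q[0]]).as_matrix()
def pts(d,i):
    v,u=np.mgrid[:d.shape[0],:d.shape[1]]
    c=np.stack([(u-i['cx'])/i['fx']*d,(v-i['cy'])/i['fy']*d,d],-1)
    return c@Rm(i).T+np.array(i['origin'])
def ray(i,u,v,z):
    r=Rm(i)@np.array([(u-i['cx'])/i['fx'],(v-i['cy'])/i['fy'],1]);o=np.array(i['origin']);return o+r*(z-o[2])/r[2]
def proj(i,P):
    c=Rm(i).T@(np.array(P)-np.array(i['origin']));return np.array([i['cx']+i['fx']*c[0]/c[2],i['cy']+i['fy']*c[1]/c[2]])
def box(m): # largest blob
    n,l,s,c=cv2.connectedComponentsWithStats(m.astype(np.uint8)); k=1+s[1:,4].argmax(); return l==k
E
python3 - <<'E'
from h import *
p,d,i=load('top');P=pts(d,i);hsv=cv2.cvtColor(p,cv2.COLOR_RGB2HSV);H,S,V=[hsv[...,k].astype(int) for k in range(3)]
X,Y,Z=P[...,0],P[...,1],P[...,2]
v,u=np.mgrid[:384,:512]
def reg(a,b,c,e): k=.64; return (u>a*k)&(u<b*k)&(v>c*k)&(v<e*k)
# console: top surface & slope
con=reg(235,370,215,350)
t=con&(abs(Z-.12)<.006)&(S<60)
print('top',t.sum(),P[t].mean(0),cv2.minAreaRect(P[t][:,:2].astype(np.float32)*1000))
pl=con&(H>18)&(H<35)&(S>120); red=con&((H<8)|(H>172))&(S>120)
print('plate',pl.sum(),Z[pl].mean()); cnt=np.argwhere(box(pl|red))[:,::-1].astype(np.float32)
r=cv2.minAreaRect(cnt);W=np.array([ray(i,*c,.13)[:2] for c in cv2.boxPoints(r)]);print(W.mean(0),W)
sl=con&(Z>.04)&(Z<.11); A=P[sl];c=np.median(A,0);  
for _ in range(5):
    U,s_,Vt=np.linalg.svd(A-A.mean(0),full_matrices=False);n=Vt[2];n*=np.sign(n[2]);A=A[abs((A-A.mean(0))@n)<.005]
print('slope n',n,A.mean(0),np.arctan2(n[1],n[0]))
wh=con&(S<40)&(V>165);wh=box(wh);print('white',wh.sum(),P[wh].mean(0),np.argwhere(wh).mean(0)[::-1])
# toolblock
b=reg(475,590,285,345)
m=b&(abs(Z-.075)<.006);print('block',cv2.minAreaRect(P[m][:,:2].astype(np.float32)*1000))
y=b&(H>20)&(H<33)&(S>130);y=box(y);print('tester',y.sum(),Z[y].max(),P[y&(Z>.15)].mean(0),np.argwhere(y).mean(0)[::-1])
for n_,a in (('or',(490,512,288,315)),('red',(515,535,295,318)),('blue',(558,585,305,335))):
    q=reg(*a)&(Z>.12);print(n_,P[q].mean(0),Z[q].max())
i2=viewer.camera_info('wrist');w=load('wrist')[0]
s=load('side')[0];cr=s[185:295,270:370];cv2.imwrite('pics/c.png',np.hstack([cv2.resize(cr,(400,440)),cv2.resize(w,(400,440))])[...,::-1])
E
```

```text
top 1696 [0.60142911 0.25016391 0.11926634] ((603.8040771484375, 247.4170684814453), (131.30355834960938, 220.27865600585938), 69.19761657714844)
plate 171 0.13849596601979636
[0.60513607 0.24976979] [[0.58711194 0.29244804]
 [0.64876792 0.27213029]
 [0.62295101 0.20684975]
 [0.56171341 0.22765108]]
slope n [-0.12584364 -0.17871959  0.97581898] [0.56994332 0.16068164 0.07595613] -2.184295522365557Traceback (most recent call last):
  File "<stdin>", line 17, in <module>
  File "h.py", line 22, in box
    n,l,s,c=cv2.connectedComponentsWithStats(m.astype(np.uint8)); k=1+s[1:,4].argmax(); return l==k
                                                                      ~~~~~~~~~~~~~~^^
ValueError: attempt to get argmax of an empty sequence
```

Run:
```python
from h import *
p,d,i=load('top');P=pts(d,i);hsv=cv2.cvtColor(p,cv2.COLOR_RGB2HSV);H,S,V=[hsv[...,k].astype(int) for k in range(3)]
X,Y,Z=P[...,0],P[...,1],P[...,2]
v,u=np.mgrid[:384,:512]
def reg(a,b,c,e): k=.64; return (u>a*k)&(u<b*k)&(v>c*k)&(v<e*k)
f=reg(318,350,270,308);print(V[f].max(),np.percentile(S[f],5))
wh=f&(V>V[f].max()-45);wh=box(wh);print('white',wh.sum(),P[wh].mean(0),np.argwhere(wh).mean(0)[::-1], ray(i,*np.argwhere(wh).mean(0)[::-1],.079))
b=reg(475,590,285,345)
m=b&(abs(Z-.075)<.006);print('block',cv2.minAreaRect(P[m][:,:2].astype(np.float32)*1000))
y=b&(H>20)&(H<33)&(S>130);y=box(y);print('tester',y.sum(),Z[y].max(),P[y&(Z>.15)].mean(0),np.argwhere(y).mean(0)[::-1])
for n_,a in (('or',(490,512,288,315)),('red',(515,535,295,318)),('blue',(558,585,305,335))):
    q=reg(*a)&(Z>.12);print(n_,P[q].mean(0),Z[q].max())
# side view
p,d,j=load('side');P=pts(d,j)
f=np.zeros((384,512),bool);f[145:172,228:258]=1;g=p.max(2).astype(int);sat=g-p.min(2)
w=box(f&(g>g[f].max()-50)&(sat<40));c=np.argwhere(w).mean(0)[::-1];print('white side',w.sum(),c,P[w].mean(0),ray(j,*c,.079))
cr=np.hstack([cv2.resize(p[185:295,270:370],(400,440)),cv2.resize(load('wrist')[0],(400,440))]);cv2.imwrite('pics/c.png',cr[...,::-1])
```

```text
150 0.0
white 81 [0.56968753 0.15206365 0.07911491] [212.51851852 184.66666667] [0.56971733 0.15210172 0.079     ]
block ((492.4000244140625, -282.9779357910156), (199.21800231933594, 58.14141082763672), 72.31224060058594)
tester 23 0.1652806722345379 [ 0.48411767 -0.30612043  0.15898749] [351.82608696 198.        ]
or [ 0.50600988 -0.20717505  0.17114237] 1.7001837638462185
red [ 0.49792261 -0.25812684  0.1391943 ] 0.15017847250822336
blue [ 0.46687058 -0.35192362  0.14763624] 0.16663186721550804
white side 77 [241.63636364 157.38961039] [0.56812007 0.14975608 0.07819346] [0.56737645 0.14871856 0.079     ]
```

View pics/c.png

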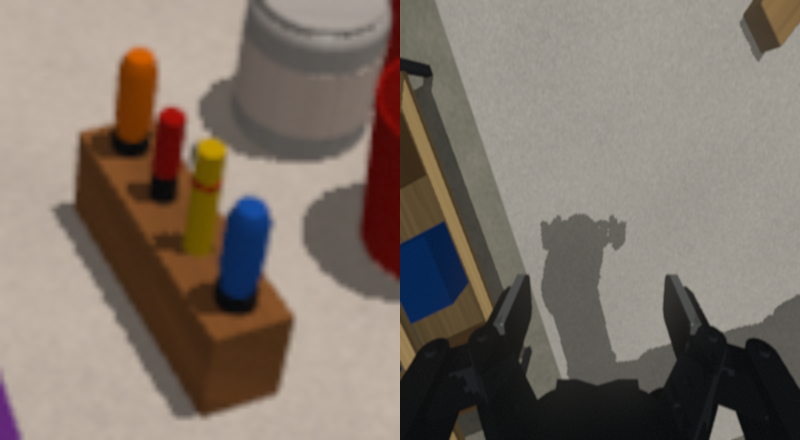

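The crop shows the yellow pen with its red ring at (205,190), between the marker and the blue nut driver. That is the tester. I'm moving above the isolator first.

jog_arm:
  commands:
    - [0,[0.2,-0.2,0.06],-0.8]
    - [0,[0.2,-0.2,0.06],-0.8]
    - [0,[0.2,-0.2,0.06],-0.8]
    - [0,[0.2,-0.2,0.06],-0.8]
    - [0,[0.36,-0.35,0.06],-1.6]
    - [0,[0.36,-0.35,0.06],-1.6]
    - [0,[0.36,-0.35,0.06],-1.6]
    - [0,[0.36,-0.35,0.06],-1.6]
    - [0,[0.36,-0.35,0.06],-1.6]
    - [0,[0.36,-0.35,0.06],-1.6]

```text
time_s: 0.98
tcp_pos: [0.518, 0.3479, 0.2642]
tool_rot: [-0.0, -0.7, 0.714, 0.0]
wrist_force: [1.8, 0.5, -0.3]
gripper_width: 1.002
finger_force: 0.0
```

jog_arm:
  commands:
    - [0,[0.02,-0.04,0.0],0]
    - [0,[0.02,-0.04,0.0],0]
    - [0,[0.02,-0.04,0.0],0]
    - [0,[0.02,-0.04,0.0],0]
    - [0,[0.02,-0.04,0.0],0]

```text
time_s: 1.4
tcp_pos: [0.5365, 0.3104, 0.2639]
tool_rot: [-0.0, -0.702, 0.712, 0.0]
wrist_force: [-0.3, 0.6, -0.2]
gripper_width: 1.001
finger_force: 0.0
```

```bash
cat >> h.py <<'E'
def st():
    s=bot.get_state();w,x,y,z=s['tool_rot'];Q=R.from_quat([x,y,z,w]).as_matrix();a=np.degrees(np.arctan2(Q[1,1],Q[0,1]))%180
    print('t',s['time_s'],'tcp',s['tcp_pos'].round(4),'close',a.round(2),'zt',Q[:,2].round(3),'F',s['wrist_force'].round(1),'w',round(s['gripper_width'],3),s['finger_force'],'q6',s['q'].round(2));return s
E
python3 - <<'E'
from h import *
st();p,d,i=grab('wrist');cv2.imwrite('pics/w1.png',p[...,::-1])
hsv=cv2.cvtColor(p,cv2.COLOR_RGB2HSV);H,S,V=[hsv[...,k].astype(int) for k in range(3)];P=pts(d,i)
red=box(((H<8)|(H>172))&(S>120)&(P[...,2]>.15));print(red.sum(),P[red].mean(0))
pp=P[red][:,:2].astype(np.float32)*1000;print(cv2.minAreaRect(pp))
f=box((H>18)&(H<35)&(S>120));print('plate',cv2.minAreaRect(P[f][:,:2].astype(np.float32)*1000),np.median(P[f][:,2]))
E
```

```text
t 1.4 tcp [0.5365 0.3104 0.2639] close 179.25 zt [-0.  0. -1.] F [-0.3  0.6 -0.2] w 1.001 0.0 q6 [ 0.84  0.24 -0.03 -0.   -1.3  -0.85]
1165 [0.60249079 0.24350692 0.16682279]
((586.826416015625, 235.74911499023438), (92.62604522705078, 43.733768463134766), 29.3543701171875)
plate ((703.635009765625, 171.2399444580078), (95.45293426513672, 344.1820068359375), 85.57376861572266) 0.03590205124378759
```

View pics/w1.png

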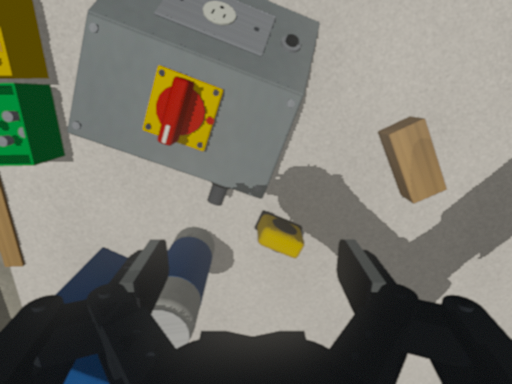

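Run:
```python
from h import *
p,d,i=load('wrist')
C=np.array([ray(i,u,v,.13)[:2] for u,v in [(159,66),(223,87),(206,150),(143,130)]]);print(C,C.mean(0))
for a,b in((0,3),(1,2)):
    e=C[b]-C[a];print(np.degrees(np.arctan2(e[1],e[0])),np.hypot(*e))
for a,b in((1,0),(2,3)):
    e=C[b]-C[a];print(np.degrees(np.arctan2(e[1],e[0]))-0,np.hypot(*e))
A=ray(i,183,82,.1665);B=ray(i,166,141,.1665);print('bar',A,B,(A+B)/2,np.degrees(np.arctan2(*(B-A)[1::-1])))
print('face',ray(i,219,13,.079))
```

```text
[[0.62389136 0.205516  ]
 [0.56390889 0.22515275]
 [0.58411701 0.28653672]
 [0.64664935 0.26532069]] [0.60464165 0.24563154]
69.16624780756192 0.06398848972498188
71.77802188147119 0.06462475953747145
-18.12713816057565 0.06311496083813596
-18.741088668498186 0.06603342950168158
bar [0.5941581  0.22157294 0.1665    ] [0.61364361 0.27127022 0.1665    ] [0.60390086 0.24642158 0.1665    ] 68.59065092794597
face [0.56978255 0.14980793 0.079     ]
```

jog_arm:
  commands:
    - [0,[0.068,-0.064,0.0],-0.335]
    - [0,[0.068,-0.064,0.0],-0.335]
    - [0,[0.068,-0.064,0.0],-0.335]
    - [0,[0.068,-0.064,0.0],-0.335]
    - [0,[0.068,-0.064,-0.04],-0.335]
    - [0,[0.068,-0.064,-0.08],-0.335]
    - [0,[0.068,-0.064,-0.11],-0.335]
    - [0,[0.068,-0.064,-0.123],-0.335]
    - [0,[0.068,-0.064,-0.123],-0.335]
    - [0,[0.068,-0.064,-0.123],-0.335]

```text
time_s: 2.28
tcp_pos: [0.6043, 0.2469, 0.1409]
tool_rot: [-0.001, -0.575, 0.818, -0.0]
wrist_force: [-0.2, 0.2, 0.2]
gripper_width: 0.998
finger_force: 0.0
```

jog_arm:
  commands:
    - [255,[0,0,0],0]
    - [255,[0,0,0],0]
    - [255,[0,0,0],0]
    - [255,[0,0,0],0]
    - [255,[0,0,0],0]
    - [255,[0,0,0],0]
    - [255,[0,0,0],0]
    - [255,[0,0,0],0]
  newtons: 60

```text
time_s: 2.95
tcp_pos: [0.6056, 0.2456, 0.1419]
tool_rot: [0.001, -0.574, 0.819, -0.0]
wrist_force: [0.2, -1.0, 4.0]
gripper_width: 0.135
finger_force: 58.7
```

jog_arm:
  commands:
    - [255,[0,0,0],0.12]
    - [255,[0,0,0],0.24]
    - [255,[0,0,0],0.36]
    - [255,[0,0,0],0.48]
    - [255,[0,0,0],0.6]
    - [255,[0,0,0],0.72]
    - [255,[0,0,0],0.84]
    - [255,[0,0,0],0.96]
    - [255,[0,0,0],1.08]
    - [255,[0,0,0],1.2]

```text
time_s: 3.78
tcp_pos: [0.6066, 0.246, 0.1419]
tool_rot: [-0.001, 0.937, -0.349, 0.001]
wrist_force: [4.2, -0.3, 1.5]
gripper_width: 0.131
finger_force: 58.6
```

jog_arm:
  commands:
    - [255,[0,0,0],0.12]
    - [255,[0,0,0],0.24]
    - [255,[0,0,0],0.36]
    - [255,[0,0,0],0.38]
    - [255,[0,0,0],0.38]
    - [255,[0,0,0],0.38]

```text
time_s: 4.28
tcp_pos: [0.6068, 0.2463, 0.1419]
tool_rot: [-0.001, 0.985, -0.17, 0.002]
wrist_force: [5.1, 1.1, 1.6]
gripper_width: 0.134
finger_force: 58.7
```

```bash
python3 -c "
from h import *
s=st();print(s['wrist_torque'])"
```

```text
t 4.2833 tcp [0.6068 0.2463 0.1419] close 70.43 zt [ 0.003  0.002 -1.   ] F [5.1 1.1 1.6] w 0.134 58.6505663394928 q6 [ 0.68  0.37 -0.13  0.   -1.06  0.55]
[ 0.22691622 -2.04873219 -0.09805473]
```

jog_arm:
  commands:
    - [0,[0,0,0],0]
    - [0,[0,0,0],0]
    - [0,[0,0,0],0]
    - [0,[0,0,0],0]
    - [0,[0,0,0.04],0]
    - [0,[0,0,0.08],0]
    - [0,[0,-0.03,0.12],0]
    - [0,[-0.02,-0.07,0.12],0]
    - [0,[-0.04,-0.1,0.12],0]
    - [0,[-0.04,-0.1,0.12],0]

```text
time_s: 5.12
tcp_pos: [0.562, 0.1415, 0.2628]
tool_rot: [-0.001, 0.985, -0.17, 0.0]
wrist_force: [-0.9, -0.0, 0.9]
gripper_width: 0.999
finger_force: 0.0
```

Run:
```python
from h import *
st();p,d,i=grab('wrist');s=grab('side')[0]
print(proj(i,[.6045,.246,.166]))
cv2.imwrite('pics/w2.png',np.hstack([cv2.resize(p,(512,384)),cv2.resize(s[100:196,210:282],(288,384))])[...,::-1])
```

```text
t 5.1167 tcp [0.562  0.1415 0.2628] close 70.39 zt [ 0.001  0.001 -1.   ] F [-0.9 -0.   0.9] w 0.999 0.0 q6 [ 0.58  0.17 -0.12 -0.   -1.27  0.65]
[130.34534771 176.21722634]
```

View pics/w2.png

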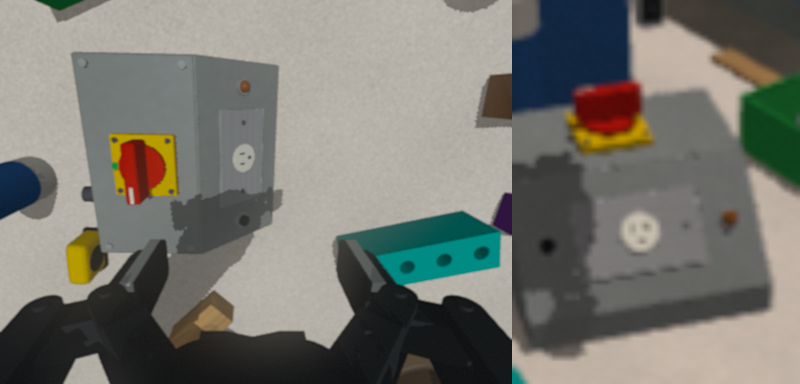

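Run:
```python
from h import *
p,d,i=load('wrist');P=pts(d,i)
m=np.zeros(d.shape,bool);m[125:225,95:190]=1
m=m&(abs(P[...,2]-.1665)<.004)&(p[...,0]>60);m=box(m);print(m.sum(),P[m].mean(0),cv2.minAreaRect(P[m][:,:2].astype(np.float32)*1000))
C=np.array([ray(i,u,v,.13)[:2] for u,v in [(109,135),(174,135),(178,194),(116,196)]]);print(C.mean(0),np.diff(C,axis=0))
f=np.zeros(d.shape,bool);f[140:178,226:262]=1
g=p.min(2);w=box(f&(g>g[f].max()-60));c=cv2.minEnclosingCircle(np.argwhere(w)[:,::-1].astype(np.float32));print('face',c,P[w].mean(0),ray(i,*c[0],.079))
```

```text
994 [0.60718537 0.24360128 0.16718913] ((606.250732421875, 244.8992156982422), (14.041522026062012, 59.294307708740234), 69.00936126708984)
[0.605442   0.24526764] [[-0.02209061 -0.06216068]
 [-0.05935941  0.0219661 ]
 [ 0.02036721  0.06420519]]
face ((243.5, 158.5), 25.465763092041016) [0.56835504 0.14929727 0.08058396] [0.56837398 0.14978181 0.079     ]
```

Image: the handle bar at (135,172) now lies along the console's y, with its white pointer towards the robot, so it is OFF (bar axis about 159 deg). The face is at (243,158). Next I'm going to the tester.

jog_arm:
  commands:
    - [0,[-0.056,-0.38,0],-1.54]
    - [0,[-0.056,-0.38,0],-1.54]
    - [0,[-0.056,-0.38,0],-1.54]
    - [0,[-0.056,-0.38,0],-1.54]
    - [0,[-0.056,-0.38,0],-1.54]
    - [0,[-0.056,-0.38,0],-1.54]
    - [0,[-0.056,-0.38,0],-1.54]
    - [0,[-0.056,-0.38,0],-1.54]
    - [0,[-0.056,-0.38,0],-1.54]
    - [0,[-0.056,-0.38,0],-1.54]

```text
time_s: 6.05
tcp_pos: [0.5084, -0.2383, 0.2603]
tool_rot: [-0.001, -0.697, 0.717, 0.0]
wrist_force: [-0.3, 0.5, -0.2]
gripper_width: 0.995
finger_force: 0.0
```

jog_arm:
  commands:
    - [0,[0,0,0],-0.32]
    - [0,[0,0,0],-0.32]
    - [0,[0,0,0],-0.32]
    - [0,[0,0,0],-0.32]
    - [0,[0,0,0],-0.32]

```text
time_s: 6.47
tcp_pos: [0.5095, -0.234, 0.2605]
tool_rot: [-0.0, -0.579, 0.815, 0.0]
wrist_force: [-1.0, -0.0, -0.1]
gripper_width: 1.002
finger_force: 0.0
```

Run:
```python
from h import *
st();p,d,i=grab('wrist');P=pts(d,i);cv2.imwrite('pics/w3.png',p[...,::-1])
hsv=cv2.cvtColor(p,cv2.COLOR_RGB2HSV);H,S,V=[hsv[...,k].astype(int) for k in range(3)];Z=P[...,2]
y=box((H>20)&(H<33)&(S>130)&(Z>.15)&(Z<.175)&(P[...,1]<-.2));print('tester top',y.sum(),P[y].mean(0),np.argwhere(y).mean(0)[::-1],P[y].min(0),P[y].max(0))
b=box((abs(Z-.075)<.004)&(P[...,0]>.35)&(P[...,1]<-.15));print(cv2.minAreaRect(P[b][:,:2].astype(np.float32)*1000))
print(proj(i,[.4848,-.3065,.16]))
```

```text
t 6.4667 tcp [ 0.5095 -0.234   0.2605] close 160.74 zt [-0.001  0.    -1.   ] F [-1.  -0.  -0.1] w 1.002 0.0 q6 [-0.08  0.14 -0.16 -0.   -1.27 -0.25]
tester top 371 [ 0.48631973 -0.30937748  0.16112029] [249.26954178  93.31266846] [ 0.4768979  -0.31825596  0.1583422 ] [ 0.49541239 -0.30021969  0.16358069]
((493.7134094238281, -285.4651184082031), (200.0887451171875, 56.12325668334961), 72.53018188476562)
[252.02956767  96.02591204]
```

View pics/w3.png

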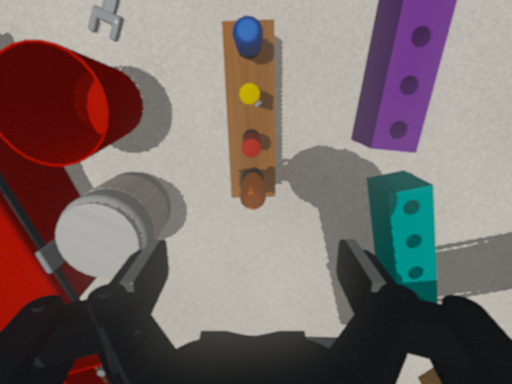

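Image: the tester's yellow cap is at (249,93), between the blue driver (248,35) and the marker (252,147). The tub's edge at (142,105) leaves room for the open fingers.

jog_arm:
  commands:
    - [0,[-0.023,-0.075,0],0.025]
    - [0,[-0.023,-0.075,0],0.025]
    - [0,[-0.023,-0.075,0],0.025]
    - [0,[-0.023,-0.075,-0.04],0.025]
    - [0,[-0.023,-0.075,-0.08],0.025]
    - [0,[-0.023,-0.075,-0.12],0.025]
    - [0,[-0.023,-0.075,-0.15],0.025]
    - [0,[-0.023,-0.075,-0.159],0.025]
    - [0,[-0.023,-0.075,-0.159],0.025]
    - [0,[-0.023,-0.075,-0.159],0.025]

```text
time_s: 7.35
tcp_pos: [0.4869, -0.3096, 0.1031]
tool_rot: [-0.0, -0.589, 0.808, -0.0]
wrist_force: [0.1, -0.2, -0.0]
gripper_width: 1.003
finger_force: 0.0
```

jog_arm:
  commands:
    - [255,[0,0,0],0]
    - [255,[0,0,0],0]
    - [255,[0,0,0],0]
    - [255,[0,0,0],0]
    - [255,[0,0,0],0]
    - [255,[0,0,0],0]
    - [255,[0,0,0],0]
    - [255,[0,0,0],0]
  newtons: 30

```text
time_s: 8.02
tcp_pos: [0.4863, -0.3096, 0.1027]
tool_rot: [0.0, -0.588, 0.809, -0.0]
wrist_force: [-0.3, 1.3, 6.2]
gripper_width: 0.212
finger_force: 29.5
```

jog_arm:
  commands:
    - [255,[0,0,0.02],0]
    - [255,[0,0,0.04],0]
    - [255,[0,0,0.052],0]
    - [255,[0,0,0.052],0]
    - [255,[0,0,0.052],0.12]
    - [255,[0,0,0.052],0.24]
    - [255,[0,0,0.052],0.36]
    - [255,[0,0,0.052],0.48]
    - [255,[0,0,0.052],0.6]
    - [255,[0,0,0.052],0.72]

```text
time_s: 8.85
tcp_pos: [0.4854, -0.309, 0.1528]
tool_rot: [0.0, 0.837, -0.548, -0.001]
wrist_force: [0.1, 0.7, -0.4]
gripper_width: 0.211
finger_force: 29.8
```

jog_arm:
  commands:
    - [255,[0,0,0],0.12]
    - [255,[0,0,0],0.24]
    - [255,[0,0,0],0.36]
    - [255,[0,0,0],0.48]
    - [255,[0,0,0],0.6]
    - [255,[0,0,0],0.72]
    - [255,[0,0,0],0.84]
    - [255,[0,0,0],0.85]
    - [255,[0,0,0],0.85]

```text
time_s: 9.6
tcp_pos: [0.4855, -0.3092, 0.1532]
tool_rot: [-0.0, 0.987, -0.158, -0.001]
wrist_force: [-1.2, 0.6, -0.8]
gripper_width: 0.215
finger_force: 29.8
```

```bash
python3 -c "
from h import *
st();p=grab('side')[0];cv2.imwrite('pics/s4.png',cv2.resize(p[150:300,250:400],(600,600))[...,::-1])"
```

```text
t 9.6 tcp [ 0.4855 -0.3092  0.1532] close 71.79 zt [-0.001  0.001 -1.   ] F [-1.2  0.6 -0.8] w 0.215 29.776750802993774 q6 [-0.23  0.24 -0.29 -0.   -1.04  1.48]
```

View pics/s4.png

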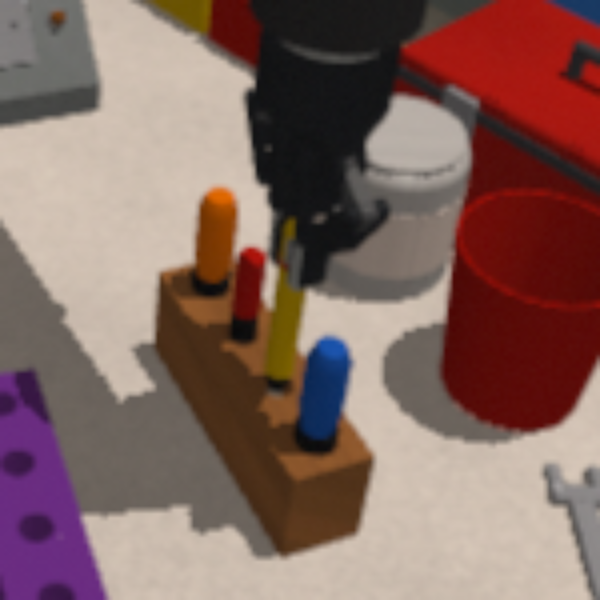

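Image: the tester is lifted in the grip, with its tip still in the hole at (278,385). I'll tip it over the hole rim, gripping lightly.

jog_arm:
  commands:
    - [255,[-0.01,0.003,0.001],0]
    - [255,[-0.021,0.007,0.001],0]
    - [255,[-0.029,0.009,-0.001],0]
    - [255,[-0.037,0.012,-0.003],0]
    - [255,[-0.045,0.0145,-0.006],0]
    - [255,[-0.0525,0.017,-0.0095],0]
    - [255,[-0.0585,0.019,-0.013],0]
    - [255,[-0.064,0.0205,-0.0165],0]
    - [255,[-0.069,0.022,-0.02],0]
    - [255,[-0.0735,0.0235,-0.024],0]
  newtons: 25

```text
time_s: 10.48
tcp_pos: [0.4108, -0.2855, 0.1303]
tool_rot: [0.0, 0.988, -0.157, -0.001]
wrist_force: [-3.4, 2.7, 10.8]
gripper_width: 0.211
finger_force: 29.0
```

```bash
python3 -c "
from h import *
st();p=grab('side')[0];grab('wrist');cv2.imwrite('pics/s5.png',np.hstack([cv2.resize(p[150:300,250:400],(400,400)),cv2.resize(load('wrist')[0],(400,400))])[...,::-1])"
```

```text
t 10.4833 tcp [ 0.4108 -0.2855  0.1303] close 71.96 zt [-0.001  0.    -1.   ] F [-3.4  2.7 10.8] w 0.211 29.037010297179222 q6 [-0.21  0.14 -0.48  0.   -0.95  1.47]
```

View pics/s5.png

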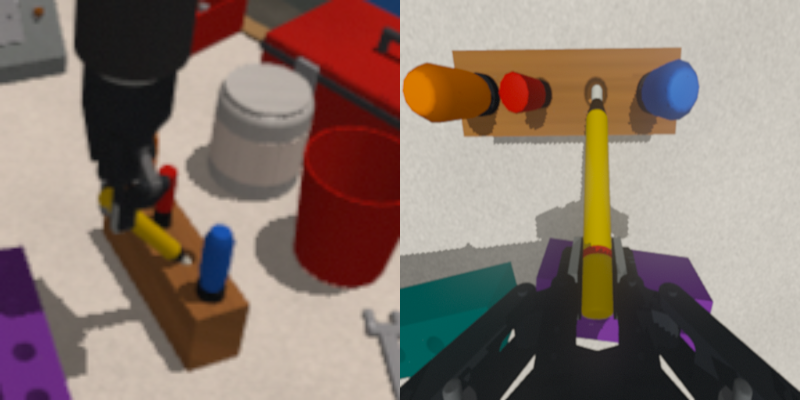

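Image: the pen is tipped about 45 deg and pivoting in the grip, with its tip (597,95) just in the hole. I'll draw it out along its axis and measure the tilt.

jog_arm:
  commands:
    - [255,[-0.02,0.006,0.02],0]
    - [255,[-0.03,0.01,0.045],0]
    - [255,[-0.03,0.01,0.08],0]
    - [255,[-0.03,0.01,0.1],0]
    - [255,[-0.03,0.01,0.1],0]
    - [255,[-0.03,0.01,0.1],0]
  newtons: 40

```text
time_s: 11.08
tcp_pos: [0.3817, -0.2755, 0.2302]
tool_rot: [-0.0, 0.988, -0.157, 0.0]
wrist_force: [-0.1, -0.5, -0.9]
gripper_width: 0.212
finger_force: 39.2
```

```bash
cat >> h.py <<'E'
def pen(s):
    """axis of the pen (tool frame) and tip (tool frame), from wrist picture: yellow silhouette + depth"""
    p,d,i=grab('wrist');P=pts(d,i);hsv=cv2.cvtColor(p,cv2.COLOR_RGB2HSV);H,S,V=[hsv[...,k].astype(int) for k in range(3)]
    y=box((H>20)&(H<33)&(S>130)&(V>50)&(d>0)&(np.linalg.norm(P-s['tcp_pos'],axis=-1)<.16)); A=P[y]
    w,x,yy,z=s['tool_rot'];Q=R.from_quat([x,yy,z,w]).as_matrix();T=(A-s['tcp_pos'])@Q
    L=cv2.fitLine(T.astype(np.float32),cv2.DIST_HUBER,0,1e-4,1e-4).ravel();a=L[:3]*np.sign(L[0])
    print('n',y.sum(),'axis tool',a.round(4),'tilt',np.degrees(np.arctan2(a[0],a[2])).round(2),'pt',L[3:].round(4))
    t=(T-L[3:])@a;print('range',t.min().round(4),t.max().round(4),'spread y',np.percentile(T[:,1],[2,98]).round(4))
    return p,d,i,P,Q,T,a,L[3:]
E
python3 - <<'E'
from h import *
s=st();p,d,i,P,Q,T,a,c=pen(s)
cv2.imwrite('pics/w6.png',p[...,::-1])
E
```

```text
t 11.0833 tcp [ 0.3817 -0.2755  0.2302] close 71.94 zt [ 0.  0. -1.] F [-0.1 -0.5 -0.9] w 0.212 39.222384095191956 q6 [-0.21  0.   -0.39 -0.   -1.18  1.46]
n 3971 axis tool [ 0.6419 -0.0044  0.7668] tilt 39.93 pt [ 0.0367  0.0007 -0.0076]
range -0.0386 0.0548 spread y [-0.0078  0.0091]
```

View pics/w6.png

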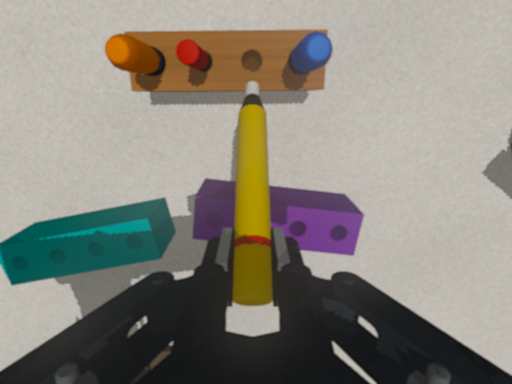

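```bash
cat >> h.py <<'E'
from scipy.optimize import least_squares
def fit(s):
    p,d,i,P,Q,T,a,c=pen(s); t=(T-c)@a; m=(t>np.percentile(t,5))&(t<np.percentile(t,95)); T1=T[m]
    e=np.array([0,1,0.]);
    def ax(x): v=np.array([np.sin(x[0])*np.cos(x[1]),np.sin(x[1]),np.cos(x[0])*np.cos(x[1])]);return v,np.array([0,x[2],x[3]])
    f=lambda x:np.linalg.norm(np.cross(T1-ax(x)[1],ax(x)[0]),axis=1)-.0095
    r=least_squares(f,[np.arctan2(a[0],a[2]),0,0,-.02],loss='soft_l1',f_scale=.001);v,o=ax(r.x)
    print('tilt,side deg',np.degrees(r.x[:2]).round(2),'axis at x=0: y,z',r.x[2:].round(4),'rms',np.sqrt((r.fun**2).mean()).round(5))
    # tip: white pixels near axis beyond the barrel
    A=(P-s['tcp_pos'])@Q; w=(A-o)@v; rad=np.linalg.norm(A-o-w[...,None]*v,axis=-1); k=(rad<.012)&(d>0)
    print('along axis min/max of near pts',np.percentile(w[k],[.5,99.5]).round(4))
    wh=k&(p.min(2)>90)&(w>.05);print('white',wh.sum(),w[wh].min().round(4) if wh.any() else 0,w[wh].max().round(4) if wh.any() else 0)
    return v,o,Q,w,k,p,i
E
python3 - <<'E'
from h import *
s=st();v,o,Q,w,k,p,i=fit(s)
h,b=np.histogram(w[k],np.arange(-.06,.14,.005));print(h)
n=s['tcp_pos']
for L in(.095,.1,.105,.11,.115):print(L,proj(i,n+Q@(o+v*L)))
E
```

```text
t 11.1333 tcp [ 0.3812 -0.2753  0.2291] close 71.93 zt [-0.002  0.001 -1.   ] F [-1.1  0.3 -1.1] w 0.209 39.21968802809715 q6 [-0.21  0.   -0.39 -0.   -1.18  1.46]
n 3979 axis tool [ 0.6422 -0.005   0.7665] tilt 39.95 pt [ 0.0367  0.0007 -0.0076]
range -0.0384 0.0545 spread y [-0.0078  0.0091]
tilt,side deg [39.9  -0.43] axis at x=0: y,z [ 0.0008 -0.0656] rms 0.00264
along axis min/max of near pts [-0.0089  0.1321]
white 10 0.1354 0.1492
[  0   0   0   0   0   0   0   0   0  18  60  96 471 533 494 429 344 293
 248 236 223 210 196 192 185 173 163 145 148 134 137 124 123 113 112 108
  64  47  32]
0.095 [250.80769135 124.66885115]
0.1 [250.77026443 118.47491573]
0.105 [250.73399318 112.47223661]
0.11 [250.69882489 106.65209006]
0.115 [250.66470999 101.00627497]
```

jog_arm:
  commands:
    - [255,[0,0,-0.035],0]
    - [255,[0,0,-0.055],0]
    - [255,[0.01,-0.004,-0.08],0]
    - [255,[0.03,-0.01,-0.1],0]
    - [255,[0.03,-0.01,-0.1],0]
    - [255,[0.026,-0.009,-0.1045],0]
    - [255,[0.022,-0.0075,-0.109],0]
    - [255,[0.022,-0.0075,-0.109],0]
    - [255,[0.002,-0.0015,-0.089],0]
    - [255,[-0.008,0.0025,-0.064],0]
  newtons: 30

```text
time_s: 12.02
tcp_pos: [0.3708, -0.2722, 0.1648]
tool_rot: [-0.001, 0.988, -0.157, -0.003]
wrist_force: [0.3, 0.1, -0.7]
gripper_width: 0.213
finger_force: 36.6
```

jog_arm:
  commands:
    - [255,[0,0,0.04],0]
    - [255,[0,0,0.065],0]
    - [255,[0,0,0.065],0]
    - [255,[0,0,0.065],0]
  newtons: 40

```text
time_s: 12.35
tcp_pos: [0.3743, -0.2732, 0.2332]
tool_rot: [-0.0, 0.988, -0.157, 0.002]
wrist_force: [-0.3, 0.3, -1.9]
gripper_width: 0.208
finger_force: 39.2
```

```bash
sed -i "s/0,0,-.02\],loss/0,.001,-.036],loss/" h.py; sed -i "s/np.arctan2(a\[0\],a\[2\]),0,.001/np.arctan2(a[0],a[2]),0,.001/" h.py; grep -n least_sq h.py
python3 - <<'E'
from h import *
s=st();v,o,Q,w,k,p,i=fit(s)
print('v',v,'o',o)
m=(p.min(2)>100)&(abs(np.mgrid[:384,:512][1]-253)<10)&(np.mgrid[:384,:512][0]<130);v_,u_=np.nonzero(box(m));print('white px',v_.min(),v_.max(),u_.mean())
for L in(.08,.09,.1,.11,.12):print(L,proj(i,s['tcp_pos']+Q@(o+v*L)).round(1))
cv2.imwrite('pics/w7.png',p[...,::-1])
E
```

```text
35:from scipy.optimize import least_squares
41:    r=least_squares(f,[np.arctan2(a[0],a[2]),0,.001,-.036],loss='soft_l1',f_scale=.001);v,o=ax(r.x)
t 12.35 tcp [ 0.3743 -0.2732  0.2332] close 71.96 zt [ 0.004 -0.001 -1.   ] F [-0.3  0.3 -1.9] w 0.208 39.22259509563446 q6 [-0.2  -0.02 -0.4  -0.   -1.18  1.46]
n 4492 axis tool [ 0.7096 -0.0074  0.7046] tilt 45.2 pt [ 0.0346  0.0016 -0.016 ]
range -0.0338 0.0591 spread y [-0.0078  0.0092]
tilt,side deg [4.48e+01 2.00e-02] axis at x=0: y,z [ 0.001  -0.0388] rms 0.00045
along axis min/max of near pts [-0.0219  0.1251]
white 284 0.0508 0.1284
v [7.04620623e-01 3.96647257e-04 7.09584118e-01] o [ 0.          0.00097883 -0.03880597]
white px 0 23 252.99551569506727
0.08 [252.4 130.5]
0.09 [252.4 117.9]
0.1 [252.4 106. ]
0.11 [252.5  94.6]
0.12 [252.5  83.8]
```

View pics/w7.png

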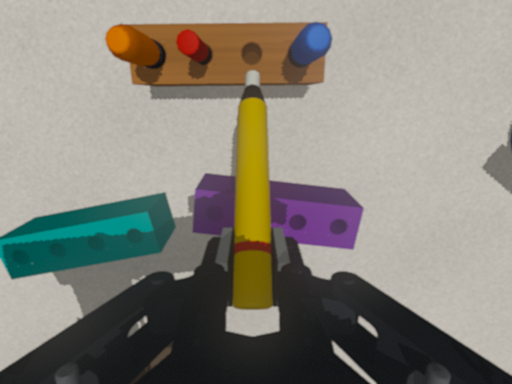

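Image: the pen's tip is at (253,72) and it is held at a measured tilt of 44.8 deg. Now I'll carry it to the receptacle, swinging high.

jog_arm:
  commands:
    - [255,[0,0.03,0.03],0.0]
    - [255,[0.04,0.07,0.03],0.12]
    - [255,[0.146,0.28,0.03],1.525]
    - [255,[0.146,0.28,0.03],1.525]
    - [255,[0.146,0.28,0.03],1.525]
    - [255,[0.146,0.28,0.03],1.525]
    - [255,[0.146,0.28,0.03],1.525]
    - [255,[0.146,0.28,0.03],1.525]
    - [255,[0.146,0.28,0.03],1.525]
    - [255,[0.146,0.28,0.03],1.525]

```text
time_s: 13.23
tcp_pos: [0.52, 0.0086, 0.2589]
tool_rot: [-0.0, 0.918, 0.396, -0.002]
wrist_force: [0.1, -1.2, -0.6]
gripper_width: 0.206
finger_force: 39.4
```

jog_arm:
  commands:
    - [255,[0,0,0],0.5]
    - [255,[0,0,0],0.5]
    - [255,[0,0,0],0.5]
    - [255,[0,0,0],0.5]
    - [255,[0,0,0],0.5]
    - [255,[0,0,0],0.5]

```text
time_s: 13.73
tcp_pos: [0.5196, 0.0064, 0.26]
tool_rot: [-0.0, 0.796, 0.606, -0.001]
wrist_force: [0.5, -1.0, -0.8]
gripper_width: 0.211
finger_force: 39.4
```

Run:
```python
from h import *
s=st();v,o,Q,w,k,p,i=fit(s);print('x yaw',np.degrees(np.arctan2(Q[1,0],Q[0,0])),'v',v,'o',o)
```

```text
t 13.7333 tcp [0.5196 0.0064 0.26  ] close 164.55 zt [-0.002 -0.001 -1.   ] F [ 0.5 -1.  -0.8] w 0.211 39.37457486987114 q6 [ 0.39  0.07 -0.25 -0.   -1.25  2.48]
n 4303 axis tool [ 0.7059 -0.0041  0.7083] tilt 44.9 pt [ 0.0374  0.0004 -0.0112]
range -0.0397 0.0527 spread y [-0.0077  0.0084]
tilt,side deg [44.87 -0.05] axis at x=0: y,z [ 0.0006 -0.0374] rms 0.00046
along axis min/max of near pts [-0.0237  0.1233]
white 326 0.0501 0.1267
x yaw 74.54741458627933 v [ 0.70551469 -0.00091808  0.70869471] o [ 0.          0.00058199 -0.03741627]
```

jog_arm:
  commands:
    - [255,[0,0,0],-0.09]
    - [255,[0.006,0.01,-0.03],-0.09]
    - [255,[0.006,0.02,-0.06],-0.09]
    - [255,[0.006,0.03,-0.09],-0.09]
    - [255,[0.006,0.0315,-0.098],-0.09]
    - [255,[0.006,0.0315,-0.098],-0.09]

```text
time_s: 14.28
tcp_pos: [0.5247, 0.0378, 0.1606]
tool_rot: [-0.001, 0.822, 0.57, -0.003]
wrist_force: [-0.2, 0.1, 0.2]
gripper_width: 0.213
finger_force: 39.4
```

Run:
```python
from h import *
s=st();v,o,Q,w,k,p,i=fit(s);print('x yaw',np.degrees(np.arctan2(Q[1,0],Q[0,0])),'v world',Q@v,'tip',s['tcp_pos']+Q@(o+.13*v))
for P in ([.5688,.150,.079],s['tcp_pos']+Q@(o+.13*v)):print(proj(i,P))
d=load('wrist')[1];P=pts(d,i)
# plane of the slope near the face
D=np.linalg.norm(P-[.5688,.15,.079],axis=-1);m=(D<.055)&(D>.02)&(d>0)&((P-[.5688,.15,.079])@[-.25,-.661,.707]<.006);A=P[m]
for _ in range(4):
    n=np.linalg.svd(A-A.mean(0),full_matrices=False)[2][2];n*=np.sign(n[2]);A=A[abs((A-A.mean(0))@n)<.003]
print('n',n,'yaw',np.degrees(np.arctan2(-n[1],-n[0])),'elev',np.degrees(np.arcsin(n[2])),'align',np.degrees(np.arccos(-n@(Q@v))),'dist of face est to plane',(np.array([.5688,.15,.079])-A.mean(0))@n)
q,_,j=grab('side');print('side face,tip',proj(j,[.5688,.15,.079]),proj(j,s['tcp_pos']+Q@(o+.13*v)))
cv2.imwrite('pics/w8.png',np.hstack([p[:,60:460],cv2.resize(q[115:211,200:300],(400,384))])[...,::-1])
```

```text
t 14.2833 tcp [0.5247 0.0378 0.1606] close 159.51 zt [-0.005 -0.002 -1.   ] F [-0.2  0.1  0.2] w 0.213 39.37385827302933 q6 [ 0.44  0.16 -0.38 -0.   -1.04  2.34]
n 4317 axis tool [ 0.6973 -0.0397  0.7156] tilt 44.26 pt [ 0.039   0.0006 -0.0105]
range -0.0414 0.0516 spread y [-0.0077  0.0085]
tilt,side deg [4.488e+01 1.000e-02] axis at x=0: y,z [ 0.0006 -0.0374] rms 0.00046
along axis min/max of near pts [-0.0237  0.168 ]
white 998 0.0505 0.169
x yaw 69.51513177398895 v world [ 0.24339879  0.65947436 -0.71123174] tip [0.55709596 0.1234056  0.10551521]
[254.66011627  32.74702694]
[252.31987936  71.34499906]
n [-0.25632752 -0.67849504  0.6884335 ] yaw 69.30401905831322 elev 43.50623456551327 align 1.855525162012957 dist of face est to plane 0.0010447381812726463
side face,tip [241.75344107 157.09534695] [243.36701085 155.00695809]
```

View pics/w8.png

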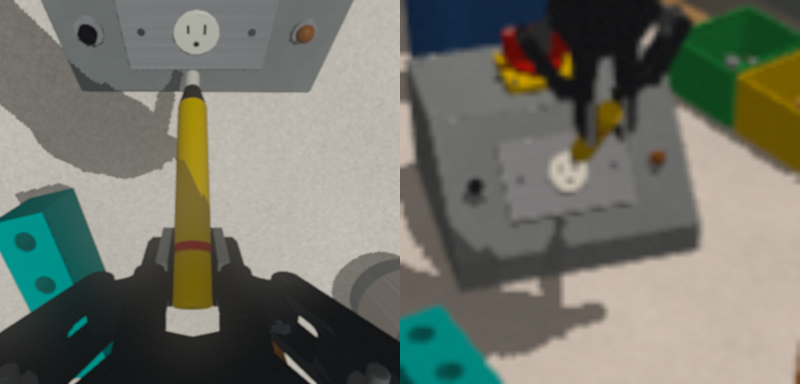

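Image: the tip (252,71 in the full frame) is in line with the face centre (256,33), about 40 mm out. The handle remains OFF. I'm closing in along the face normal.

jog_arm:
  commands:
    - [255,[0.003,0.006,-0.006],0]
    - [255,[0.006,0.012,-0.012],0]
    - [255,[0.008,0.016,-0.016],0]
    - [255,[0.01,0.02,-0.02],0]
    - [255,[0.01,0.02,-0.02],0]
    - [255,[0.01,0.02,-0.02],0]
    - [255,[0.01,0.02,-0.02],0]
    - [255,[0.01,0.02,-0.02],0]

```text
time_s: 15.05
tcp_pos: [0.5365, 0.0581, 0.1433]
tool_rot: [0.0, 0.821, 0.571, 0.0]
wrist_force: [0.4, -0.2, -0.9]
gripper_width: 0.211
finger_force: 39.4
```

Run:
```python
from h import *
s=st();v,o,Q,w,k,p,i=fit(s);tip=s['tcp_pos']+Q@(o+.13*v);print('v world',Q@v,'tip',tip)
F=np.array([.5695,.1498,.079]);n=np.array([-.250,-.661,.707]);g=tip-F;print('gap',g@n,'lateral',g-g@n*n)
print(proj(i,F),proj(i,tip))
f=np.zeros(p.shape[:2],bool);f[:90,200:310]=1;hs=cv2.cvtColor(p,cv2.COLOR_RGB2HSV);
m=box(f&(p.min(2)>135));v_,u_=np.nonzero(m);print('white u',u_.min(),u_.max(),'v',v_.min(),v_.max())
cr=cv2.resize(p[0:100,200:310],(770,600)[:2],interpolation=cv2.INTER_CUBIC);cv2.imwrite('pics/w9.png',cr[...,::-1])
```

```text
t 15.05 tcp [0.5365 0.0581 0.1433] close 159.62 zt [ 0.  0. -1.] F [ 0.4 -0.2 -0.9] w 0.211 39.380934834480286 q6 [ 0.47  0.19 -0.38  0.   -1.    2.31]
n 4362 axis tool [0.7017 0.0118 0.7124] tilt 44.57 pt [ 0.0409  0.0002 -0.0084]
range -0.0441 0.05 spread y [-0.0078  0.0086]
tilt,side deg [44.85 -0.06] axis at x=0: y,z [ 0.0007 -0.0375] rms 0.00046
along axis min/max of near pts [-0.0237  0.1395]
white 934 0.0502 0.1402
v world [ 0.24471485  0.66154432 -0.70885383] tip [0.56897908 0.14383718 0.08859212]
gap 0.01085328089955716 lateral [0.0021924  0.0012112  0.00191885]
[250.00066741  63.90188762] [252.18359366  71.43270839]
white u 227 274 v 42 84
```

View pics/w9.png

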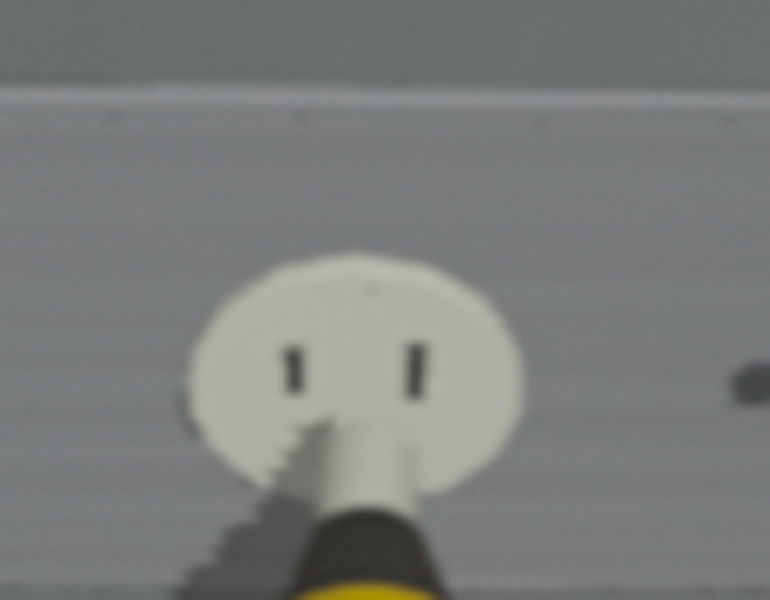

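jog_arm:
  commands:
    - [255,[0,0.001,-0.002],0]
    - [255,[-0.0005,0.002,-0.0048],0]
    - [255,[-0.0005,0.002,-0.0048],0]
    - [255,[-0.0005,0.002,-0.0048],0]
    - [255,[-0.0005,0.002,-0.0048],0]
    - [255,[-0.0005,0.002,-0.0048],0]

```text
time_s: 15.6
tcp_pos: [0.536, 0.0601, 0.1383]
tool_rot: [0.0, 0.821, 0.571, 0.0]
wrist_force: [-0.2, -0.5, -0.3]
gripper_width: 0.205
finger_force: 39.4
```

Run:
```python
from h import *
F=np.array([.570,.1497,.079]);n=np.array([-.250,-.661,.707]);t=np.array([.25,.661,.707]);y=np.array([.935,-.354,0])
for _ in range(3):
    s=st();v,o,Q,w,k,p,i=fit(s);tip=s['tcp_pos']+Q@(o+.13*v)
    g=tip-F;print('gap',g@n,'up',g@t,'y',g@y,proj(i,F),proj(i,tip))
m=np.zeros(p.shape[:2],bool);m[:110,200:310]=1;m=box(m&(p.min(2)>135));v_,u_=np.nonzero(m);print('white u',u_.min(),u_.max(),'v',v_.min(),v_.max())
top=box((p.max(2)<90)&(np.mgrid[:384,:512][0]<110)&(abs(np.mgrid[:384,:512][1]-253)<12));a,b=np.nonzero(top);print('cone',a.min(),b[a==a.min()].mean())
q=grab('side')[0]
cv2.imwrite('pics/w10.png',np.hstack([cv2.resize(p[0:110,200:310],(400,400),interpolation=2),cv2.resize(q[115:211,200:300],(400,400),interpolation=2)])[...,::-1])
```

```text
t 15.6 tcp [0.536  0.0601 0.1383] close 159.63 zt [ 0. -0. -1.] F [-0.2 -0.5 -0.3] w 0.205 39.380712658166885 q6 [ 0.48  0.2  -0.39  0.   -0.98  2.31]
n 4368 axis tool [0.6986 0.0286 0.715 ] tilt 44.34 pt [ 0.0467  0.001  -0.0024]
range -0.0523 0.041 spread y [-0.0078  0.0086]
tilt,side deg [ 4.484e+01 -2.000e-02] axis at x=0: y,z [ 0.0006 -0.0375] rms 0.00045
along axis min/max of near pts [-0.0237  0.1348]
white 866 0.0507 0.1357
gap 0.0061754104260057195 up 0.00034821340068471885 y -4.7486419875752885e-05 [252.36115579  65.74944169] [252.25594055  71.47400658]
t 15.65 tcp [0.5361 0.0602 0.1384] close 159.63 zt [ 0.  0. -1.] F [-0.5 -0.3  0. ] w 0.207 39.38089147210121 q6 [ 0.48  0.2  -0.39  0.   -0.98  2.31]
n 4373 axis tool [0.7197 0.0067 0.6943] tilt 46.03 pt [ 0.0346  0.0003 -0.0148]
range -0.0351 0.0579 spread y [-0.0078  0.0086]
tilt,side deg [ 4.487e+01 -3.000e-02] axis at x=0: y,z [ 0.0006 -0.0374] rms 0.00047
along axis min/max of near pts [-0.0237  0.1348]
white 868 0.0501 0.1354
gap 0.006124133413576977 up 0.0004161101509454228 y -4.3960692007347034e-05 [252.34376906  65.76576459] [252.24443607  71.3595783 ]
t 15.7 tcp [0.5361 0.0601 0.1383] close 159.63 zt [ 0.  0. -1.] F [-0.5 -0.4  0.4] w 0.213 39.380901753902435 q6 [ 0.48  0.2  -0.39  0.   -0.98  2.31]
n 4365 axis tool [ 0.6917 -0.0119  0.7221] tilt 43.77 pt [ 0.0308 -0.     -0.0194]
range -0.0291 0.0645 spread y [-0.0078  0.0086]
tilt,side deg [ 4.484e+01 -3.000e-02] axis at x=0: y,z [ 0.0006 -0.0374] rms 0.00046
along axis min/max of near pts [-0.0237  0.1348]
white 871 0.0501 0.1362
gap 0.006156204898242775 up 0.0003607088590533664 y -1.1323473643261766e-05 [252.34263316  65.76693906] [252.28929226  71.45724876]
white u 228 276 v 43 84
cone 85 252.0
```

View pics/w10.png

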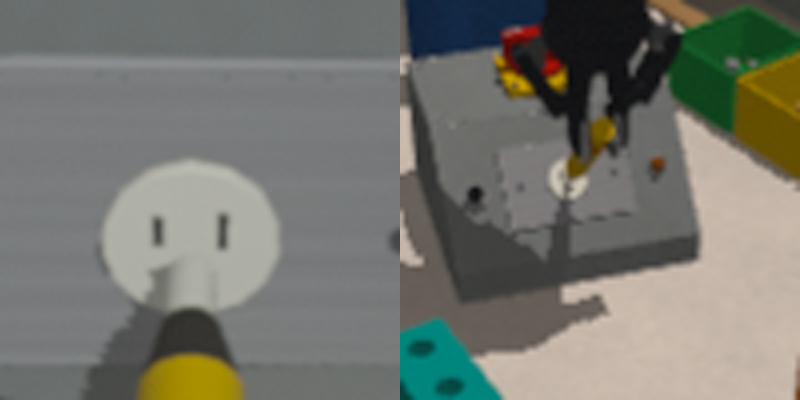

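Image: the tip sits over the middle of the white face (about (190,262) in the crop), with roughly 5–6 mm gap and no contact force. The handle is still OFF, so I'm handing in.

```bash
python3 -c "
from bench import bot
print(bot.close_job())"
```

```text
the job is handed in; nothing more can be done
None
```

I turned the isolator fully to OFF. The tester is held about 6 mm off the middle of the receptacle face, square to it within about 2° and with no contact force, and the job was handed in at about 16 s.

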